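# Centre the egg cup on its serving stand

### The job

On the serving counter the wobbly blue egg cup, with an egg in it, stands off-centre near the edge of its raised stand. Nudge it back with light, slow fingertip pushes low on its foot until the whole foot stands on the dark disc in the middle of the stand, then move clear. Do not squeeze, lift or tip the cup, do not touch the egg, and leave the yellow egg cup and everything else on the counter alone.

Things in the scene. Friction and masses are not known exactly. Their poses are not given: they have to be found in the camera images.
- blue_cup: the blue egg cup, about 0.1 kg. Foot disc 60 mm across (full width 5 to 14 mm above the stand top; resting face only 44 mm across, so it rocks), stem 26 mm, bowl 48 mm across, rim 54 mm up. Slides when pushed at the foot, tips if pushed high. Origin: centre of underside; z up. Starts 20 to 35 mm off-centre, on any side.
- blue_egg_mid (a point): the egg in the blue cup: 40 mm across, 55 mm long, standing loose in the cup, its top 82 mm above the stand top. This point is its middle, 54 mm above the cup's underside. z along its length.
- stand_a_mid (a point): the stand that carries the blue cup: round white top 130 mm across, 10 mm thick, on a steel pedestal fixed to the table, top face 90 mm above the table. A flat dark disc 78 mm across marks its middle. This point is the centre of the top face.
- yellow_cup: the yellow egg cup, about 0.1 kg. Foot disc 60 mm across (full width 5 to 14 mm above the stand top; resting face only 44 mm across, so it rocks), stem 26 mm, bowl 48 mm across, rim 54 mm up. Slides when pushed at the foot, tips if pushed high. Origin: centre of underside; z up. Already centred; leave alone.
- yellow_egg_mid (a point): the egg in the yellow cup: 40 mm across, 55 mm long, standing loose in the cup, its top 82 mm above the stand top. This point is its middle, 54 mm above the cup's underside. z along its length.
- stand_b_mid (a point): the stand that carries the yellow cup: round white top 130 mm across, 10 mm thick, on a steel pedestal fixed to the table, top face 90 mm above the table. A flat dark disc 78 mm across marks its middle. This point is the centre of the top face.
- pepper_pot: bystander, on the table: small steel pepper pot, 40 mm wide, 74 mm high. Origin: centre of its underside.
- mandarin: bystander, on the table: loose mandarin, 62 mm wide, 48 mm high. Origin: centre of its underside.
- steel_bowl: bystander, on the table: empty steel bowl, 100 mm wide, 45 mm high. Origin: centre of its underside.
- tumbler: bystander, on the table: amber drinking tumbler, 66 mm wide, 80 mm high. Origin: centre of its underside.
- jar: bystander, on the table: glass jar with a red cap, 60 mm wide, 75 mm high. Origin: centre of its underside.
- roll_plate: bystander, on the table: white plate, 140 mm wide, with a bread roll fixed to it, 50 mm high in all. Origin: centre of its underside.
- teaspoon: bystander, on the table: steel teaspoon lying flat, 125 mm long. Origin: the spoon's middle.

How it is judged:
By the outcome, as a careful person would: the job done as asked, in the order asked, and still so for the second after the job is handed in, with the robot touching nothing.
It also fails if it takes over 38 s, if anything falls off the work surface, if the arm or the gripper's body presses on something with over 40 N, if the wrist force passes 120 N, or if a joint passes its speed limit or range.

### The arm

A 6-joint arm with a two-finger parallel gripper is mounted at the origin on the work surface. World frame = base frame: x ahead of the robot, y to its left, z up, the work surface at z = 0. Lengths are in mm, angles in rad, forces in N, time in s.
With the tool pointing down it reaches from about 325 to 775 mm from the base axis. Payload 9.3 kg.
Tool frame: the origin (TCP) lies between the finger pads; the fingertips stand 8 mm ahead of it and the grasp point (between the pads) lies 11 mm behind it; z points along the fingers, y is the line along which they close (so a half turn about z gives the same grasp; the last joint's range is limited). The gripper opens to 85 mm and grips with 20 to 120 N. Pads are 22 mm wide; open, the fingers measure 114 mm over their backs; the gripper's body (76 mm by 85 mm) begins 54 mm behind the grasp point. The pads swing forward as they close: fully open they stand 13 mm farther back than shut.
Start: joints at [1.021, 0.259, 0.021, 1.334, 0, 1.418], TCP at [212.559, 507.263, 239.279] pointing down, gripper open.
Joint ranges: [-3.04, 3.04], [-0.91, 1.82], [-1.04, 1.36], [-1.92, 1.95], [-1.52, 1.45], [-3.14, 3.14]. Speed limits (rad/s): [2.22, 2.22, 2.79, 3.14, 3.14, 3.14].

### API

Orientations are given as a unit quaternion [x, y, z, w].
In Python, from plant import r, get_image, order gives the robot as it stands.
- The arm moves only by the tool drive_tool, never from a script. Its argument "motion" is a list of rows, each a list of 7 numbers: the opening, from -1 (shut) to 1 (fully open), then the shift along the tool's x, y, z in cm, then the turn, a rotation vector about the tool's x, y, z in rad. In form: [[grip, dx, dy, dz, wx, wy, wz], ...]. A call has 1 to 20 rows; each row is the pose to reach, as a shift and turn from the pose commanded when the call began, along the tool's axes at that moment; what a row does not reach only later rows make up. A row lasts 1/8 s, in which the tool goes at most 62.5 mm and 10.7 degrees, less where a joint would pass 70% of its speed; a pose out of reach is approached as far as the arm can. A call with a gripper value outside its range is refused whole. The fingers move at their own pace and stop on an object; "squeeze" is the grip in N (left out, the last holds). Time passes only in rows, so rows that repeat a pose let the fingers close. It gives the time, the measured TCP pose, the force, the opening and the grip force at its end, in the units of the state.
- r.observe(): the state, without advancing time (a new reading comes with each control period).
- get_image(name): name is "side" or "top"; returns a dict with "img" (420x560x3 uint8, blue, green, red), "fx", "fy", "cx", "cy" (pixels), "distortion" ([k1, k2, p1, p2, k3] as OpenCV has them; the pictures are not rectified), "xyz" and "attitude" of the camera in the world. Camera axes: x right, y down, z forward; pixel columns grow to the right and rows downward; lengths in mm; the calibration is good to about 2 mm. A picture is of the moment at which its call begins. There is no depth.
- order.finish_job(): hands the job in; it is judged then, once.
The state is a dict: "clock": time; "q": joint angles; "joint_vel": joint speeds; "tau": joint torques, N m; "tool_pos": TCP position; "ee_rot": TCP orientation; "force": force on the tool from outside, world axes, zero at the start; "ft_torque": the same for the moment, N m; "finger_gap": finger opening in mm; "grip_force": force on a finger pad.
Only numpy, scipy, OpenCV 4.12 (cv2) and the standard library are available. Lean on these libraries where they do the work, as an engineer would, in place of code of your own. Each camera call takes 0.05 s, during which the arm holds its last target. There are 200 camera calls.

## Working session

There is one attempt and no reset: what is moved stays moved. The work goes in short steps, Python scripts to look and compute and a tool call to move; the robot and the scene stay as the last step left them, time stands still between calls to the robot, and variables do not carry over. Pictures are saved under pics/ and viewed, at most 10 in all, crops included, and the job is handed in when it is done.

Besides the shell and the picture viewer there is one more tool, called after "Emit:" as name([rows], argument=value, ...), one row to a line, values as JSON. drive_tool: Moves the arm, as the interface text tells. Its arguments: {"type":"object","properties":{"motion":{"type":"array"},"squeeze":{"type":"number"}},"required":["motion"]}

```bash
mkdir -p pics
cat > h.py <<'E'
import numpy as np, cv2
from scipy.spatial.transform import Rotation as R
from plant import r, get_image, order
def ray(c,uv):
    K=np.array([[c['fx'],0,c['cx']],[0,c['fy'],c['cy']],[0,0,1.]])
    p=cv2.undistortPoints(np.array(uv,float).reshape(-1,1,2),K,np.array(c['distortion'],float)).reshape(-1,2)
    d=np.c_[p,np.ones(len(p))]
    A=np.array(c['attitude'],float)
    Rm=R.from_quat(A).as_matrix() if A.size==4 else A.reshape(3,3)
    return np.array(c['xyz'],float), d@Rm.T
def onplane(c,uv,z):
    o,d=ray(c,uv); return o+d*((z-o[2])/d[:,2])[:,None]
def proj(c,P):
    K=np.array([[c['fx'],0,c['cx']],[0,c['fy'],c['cy']],[0,0,1.]])
    Rm=R.from_quat(c['attitude']).as_matrix()
    Q=(np.array(P,float).reshape(-1,3)-c['xyz'])@Rm
    return cv2.projectPoints(Q,np.zeros(3),np.zeros(3),K,np.array(c['distortion'],float))[0].reshape(-1,2)
E
python3 - <<'E'
from h import *
for n in('top','side'):
    c=get_image(n); cv2.imwrite(f'pics/{n}0.png',c['img']); print(n,c['xyz'],c['attitude'],c['fx'])
print(r.observe())
E
```

```text
top [445.13645367  -8.90307989 929.56330958] [ 0.71519744 -0.6964106   0.04048504 -0.04319563] 381.75387435320414
side [398.97877335 789.60263539 879.22342287] [-0.07097968  0.91572155 -0.39395511  0.03486113] 499.98646650384444
{'clock': 0.1, 'q': array([1.02140182e+00, 2.59127896e-01, 2.08313237e-02, 1.33368988e+00,
       6.39533958e-06, 1.41820953e+00]), 'joint_vel': array([-3.91518639e-05, -6.26515267e-04,  1.24612194e-03,  3.65671186e-04,
        2.69908143e-03, -2.44119038e-03]), 'tau': array([ 5.42926296e-03, -5.56692266e+01,  3.45069122e+01,  1.16422889e-02,
       -1.65463175e-04, -1.12771284e-05]), 'tool_pos': array([212.4302164 , 507.05809828, 238.72846711]), 'ee_rot': array([ 1.97104716e-01,  9.80382261e-01, -5.57682455e-04, -2.07601576e-04]), 'force': array([1.21879258, 0.05163487, 0.24649193]), 'ft_torque': array([0.01936901, 0.01813773, 0.00375361]), 'grip_force': 0.0, 'finger_gap': 85.43222427823511}
```

View pics/top0.png

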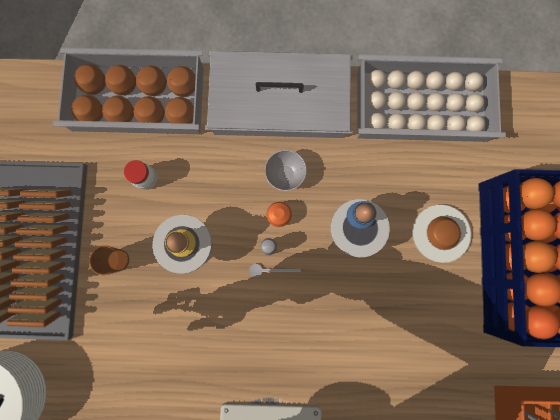

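View pics/side0.png

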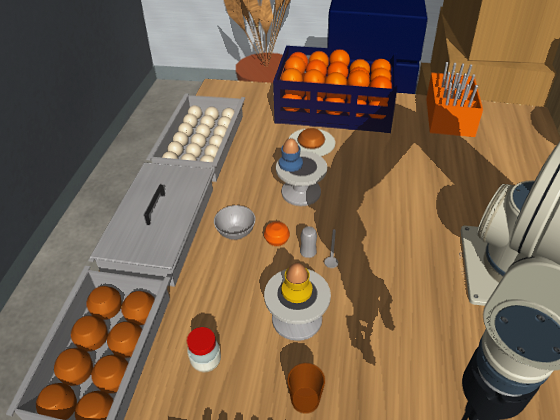

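The top view shows the blue cup at about (362,213) on the stand centred near (360,228), so it is displaced away from the robot. The side view agrees: cup at (290,158), stand at (301,167). Yellow is at (180,243) in the top view.

Run:
```python
from h import *
for n,(x0,y0,x1,y1) in dict(top=(320,185,400,265),side=(265,130,340,215)).items():
    c=get_image(n); im=c['img']
    k=cv2.resize(im[y0:y1,x0:x1],None,fx=7,fy=7,interpolation=cv2.INTER_CUBIC); cv2.imwrite(f'pics/{n}1.png',k)
    hsv=cv2.cvtColor(im,cv2.COLOR_BGR2HSV); m=np.zeros(im.shape[:2],np.uint8)
    m[y0:y1,x0:x1]=(cv2.inRange(hsv,(100,110,40),(120,255,255)))[y0:y1,x0:x1]
    ys,xs=np.nonzero(m); print(n,'blue',xs.min(),xs.max(),ys.min(),ys.max(),len(xs))
    if n=='top':
        w=cv2.inRange(hsv,(0,0,105),(179,45,255)); z=np.zeros_like(w); z[y0:y1,x0:x1]=w[y0:y1,x0:x1]
        h=cv2.convexHull(max(cv2.findContours(z,0,1)[0],key=cv2.contourArea))
        (u,v),rad=cv2.minEnclosingCircle(h); print('stand',u,v,rad,onplane(c,[(u,v),(u+rad,v)],90))
        P=onplane(c,np.c_[xs,ys],104); print('foot ext z104',P.min(0),P.max(0))
```

```text
Traceback (most recent call last):
ValueError: zero-size array to reduction operation minimum which has no identity
```

View pics/top1.png

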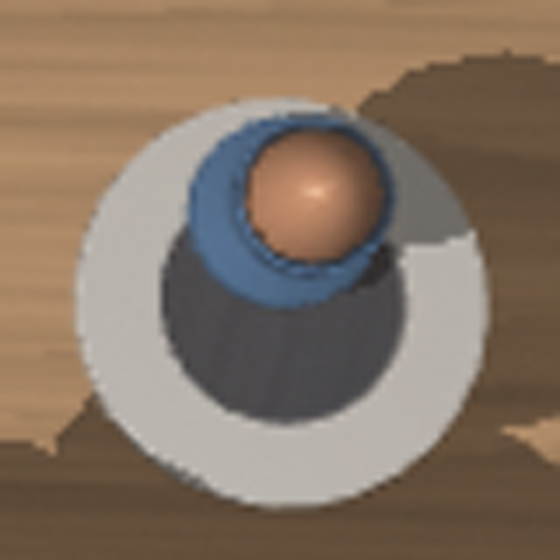

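The crop shows the stand circle centred near crop (281,303). The foot's left edge is at crop x=188 and its bottom edge at y=308, which puts the foot centre near (285,211). The cup is displaced almost purely upward in the image (+x).

```bash
cat >> h.py <<'E'
from scipy.optimize import least_squares
def fitc(P,rad):
    f=lambda s: np.hypot(P[:,0]-s[0],P[:,1]-s[1])-rad
    s=least_squares(f,P[:,:2].mean(0),loss='soft_l1',f_scale=1.); return s.x,np.abs(f(s.x)).mean()
def outline(z,hull=True):
    k=max(cv2.findContours(z,cv2.RETR_EXTERNAL,cv2.CHAIN_APPROX_NONE)[0],key=cv2.contourArea)
    return (cv2.convexHull(k) if hull else k).reshape(-1,2).astype(float)
def measure(win=(320,185,400,265),s=4):
    c=get_image('top'); x0,y0,x1,y1=win
    im=cv2.resize(c['img'][y0:y1,x0:x1],None,fx=s,fy=s,interpolation=cv2.INTER_CUBIC)
    b,g,rr=[im[...,i].astype(int) for i in range(3)]
    px=lambda p:(p+.5)/s-.5+[x0,y0]
    blue=((b-rr>30)*255).astype(np.uint8)
    H=outline(blue); foot=fitc(onplane(c,px(H),102),30)
    hsv=cv2.cvtColor(im,cv2.COLOR_BGR2HSV)
    w=cv2.inRange(hsv,(0,0,105),(179,40,255)); st=fitc(onplane(c,px(outline(w)),90),65)
    d=cv2.inRange(hsv,(0,0,0),(179,60,95))
    return c,foot,st
E
python3 - <<'E'
from h import *
c,f,s=measure(); print('foot',f,'stand',s,'off',f[0]-s[0])
print(r.observe()['clock'])
T=get_image('top');
hsv=cv2.cvtColor(T['img'],cv2.COLOR_BGR2HSV)
for n,uv,z in(('mandarin',(279,214),25),('pepper',(268,246),60),('bowl',(286,171),30),('yellow egg',(178,242),160),('plate',(442,233),10),('tumbler',(109,260),80),('jar',(136,172),70)): print(n,onplane(T,[uv],z)[0].round())
c=get_image('side'); x0,y0,x1,y1=265,130,340,215
cv2.imwrite('pics/side1.png',cv2.resize(c['img'][y0:y1,x0:x1],None,fx=7,fy=7,interpolation=cv2.INTER_CUBIC))
S=np.r_[s[0],90]; print('side: stand px crop',(proj(c,S)-[x0,y0])*7, 'foot edge', (proj(c,[np.r_[f[0]+np.array(d)*30,100] for d in((1,0),(-1,0),(0,1),(0,-1))])-[x0,y0])*7)
E
```

```text
foot (array([ 549.77837313, -185.45446358]), np.float64(0.6472204992647085)) stand (array([ 522.62149524, -186.68154795]), np.float64(0.4431510511979483)) off [27.15687789  1.22708436]
0.2
mandarin [556.  -8.  25.]
pepper [478.  15.  60.]
bowl [660. -22.  30.]
yellow egg [477. 194. 160.]
plate [ 522. -402.   10.]
tumbler [437. 366.  80.]
jar [639. 324.  70.]
side: stand px crop [[255.35274994 252.86057177]] foot edge [[ 97.52645722 218.47527677]
 [263.11955923 233.85776762]
 [167.19981115 278.49064322]
 [192.53040439 175.57382439]]
```

```bash
sleep 1
cat >> h.py <<'E'
RT=R.from_matrix(np.array([[-1,0,0],[0,1,0],[0,0,-1.]]))
RT=R.from_euler('y',20,degrees=True)*RT
def shift(P,tip=True):
    o=r.observe(); A=R.from_quat(o['ee_rot']); t=np.array(P,float)
    if tip: t=t-RT.apply([0,0,8])
    return A.inv().apply(t-o['tool_pos'])/10, (A.inv()*RT).as_rotvec()
E
python3 - <<'E'
from h import *
print(RT.as_matrix().round(2)); print(shift([625,-186,265]))
E
```

```text
[[-0.94  0.   -0.34]
 [ 0.    1.    0.  ]
 [ 0.34  0.   -0.94]]
(array([-65.08466999, -47.88633707,  -3.3262128 ]), array([ 0.06881302,  0.34432274, -0.39283114]))
```

View pics/side1.png

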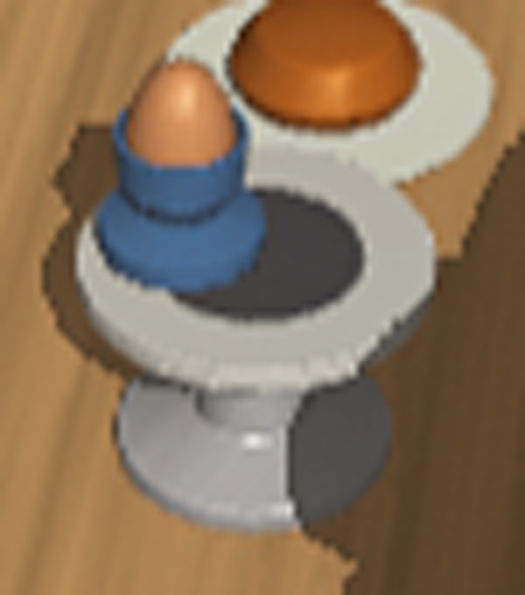

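The side crop shows the cup upright at crop (182,230). Its foot edges at x of about 97 to 265 match the projection of the top-view estimate. Now the approach, high up, with the fingers shut and the tool tilted 20° away from the egg.

Emit:
drive_tool([
  [-1,0,0,-3,0,0,0],
  [-1,-65,-48,-3.3,0.069,0.344,-0.393],
  [-1,-65,-48,-3.3,0.069,0.344,-0.393],
  [-1,-65,-48,-3.3,0.069,0.344,-0.393],
  [-1,-65,-48,-3.3,0.069,0.344,-0.393],
  [-1,-65,-48,-3.3,0.069,0.344,-0.393],
  [-1,-65,-48,-3.3,0.069,0.344,-0.393],
  [-1,-65,-48,-3.3,0.069,0.344,-0.393],
  [-1,-65,-48,-3.3,0.069,0.344,-0.393],
  [-1,-65,-48,-3.3,0.069,0.344,-0.393],
  [-1,-65,-48,-3.3,0.069,0.344,-0.393],
  [-1,-65,-48,-3.3,0.069,0.344,-0.393],
  [-1,-65,-48,-3.3,0.069,0.344,-0.393],
  [-1,-65,-48,-3.3,0.069,0.344,-0.393],
  [-1,-65,-48,-3.3,0.069,0.344,-0.393],
  [-1,-65,-48,-3.3,0.069,0.344,-0.393],
  [-1,-65,-48,-3.3,0.069,0.344,-0.393],
  [-1,-65,-48,-3.3,0.069,0.344,-0.393],
])

```text
clock: 2.55
tool_pos: [620.7, -184.1, 266.6]
ee_rot: [-0.001, 0.986, -0.002, -0.168]
force: [-0.9, -0.6, 1.0]
finger_gap: 0.1
grip_force: 0.0
```

Run:
```python
from h import *
print(shift([625,-186,130]))
```

```text
(array([-4.9437379 , -0.14987106, 11.94243302]), array([-0.00405188,  0.01098311,  0.00177405]))
```

Emit:
drive_tool([
  [-1,-1,0,3,0,0,0],
  [-1,-2.5,0,6,0,0,0],
  [-1,-4,0,9,0,0,0],
  [-1,-4.9,0,11.9,0,0,0],
  [-1,-4.9,0,11.9,0,0,0],
  [-1,-4.9,0,11.9,0,0,0],
])

```text
clock: 3.3
tool_pos: [627.9, -185.6, 138.7]
ee_rot: [-0.001, 0.986, -0.002, -0.168]
force: [-0.4, 0.0, 0.5]
finger_gap: 0.1
grip_force: 0.0
```

Run:
```python
from h import *
o=r.observe(); print(o['tool_pos'],R.from_quat(o['ee_rot']).as_matrix().round(3).tolist(),o['force'])
c=get_image('side'); x0,y0,x1,y1=225,100,335,200
cv2.imwrite('pics/side2.png',cv2.resize(c['img'][y0:y1,x0:x1],None,fx=6,fy=6,interpolation=cv2.INTER_CUBIC))
A=R.from_quat(o['ee_rot'])
for t in([0,0,8],[11,0,8],[-11,0,8],[0,14,8],[0,0,21]): print(t,(proj(c,o['tool_pos']+A.apply(t))-[x0,y0])*6)
print(shift([595,-186,97]),shift([625,-186,97.2]))
```

```text
[ 627.94014317 -185.57598357  138.70133082] [[-0.944, -0.002, -0.331], [-0.001, 1.0, -0.004], [0.331, -0.004, -0.944]] [-0.37840705  0.04844218  0.54443178]
[0, 0, 8] [[214.00950141 297.85346523]]
[11, 0, 8] [[238.29171681 292.95186748]]
[-11, 0, 8] [[189.87886544 302.73101417]]
[0, 14, 8] [[207.43240418 318.25722024]]
[0, 0, 21] [[225.40294299 322.30469963]]
(array([1.73577209e+00, 2.63171844e-03, 4.24997398e+00]), array([-0.00434882,  0.01246488,  0.00040585])) (array([-1.08926935e+00, -2.97977204e-03,  3.24026641e+00]), array([-0.00434882,  0.01246488,  0.00040585]))
```

View pics/side2.png

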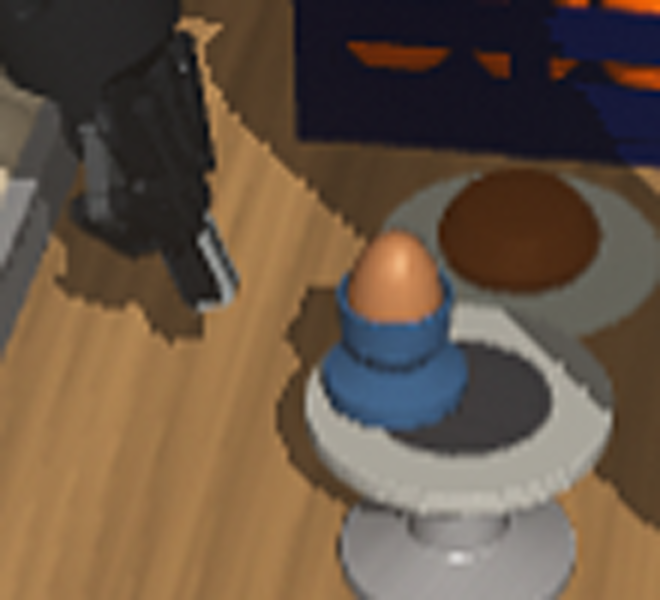

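The tip is at crop (215,305), with corners at (200,308) and (238,290). That confirms the 8 mm fingertip model when shut, and the cup hasn't moved. Now I'll lower behind the foot.

Emit:
drive_tool([
  [-1,-0.5,0,1.6,0,0,0],
  [-1,-1.1,0,3.2,0,0,0],
  [-1,-1.1,0,3.2,0,0,0],
  [-1,-0.6,0,3.4,0,0,0],
  [-1,-0.1,0,3.6,0,0,0],
  [-1,0.4,0,3.76,0,0,0],
  [-1,0.8,0,3.9,0,0,0],
  [-1,0.8,0,3.9,0,0,0],
  [-1,0.8,0,3.9,0,0,0],
])

```text
clock: 4.47
tool_pos: [607.2, -186.2, 102.8]
ee_rot: [-0.0, 0.986, -0.002, -0.169]
force: [-0.8, -0.8, -0.1]
finger_gap: -0.1
grip_force: 0.0
```

Run:
```python
from h import *
o=r.observe(); A=R.from_quat(o['ee_rot'])
print('tip',o['tool_pos']+A.apply([0,0,8]),'front',o['tool_pos']+A.apply([11,0,8]),'low',o['tool_pos']+A.apply([-11,0,8]),o['force'])
print(A.inv().apply([-1,0,0]))
c,f,s=measure(); print('foot',f,'stand',s,'off',f[0]-s[0])
c=get_image('side'); x0,y0,x1,y1=225,100,335,200
cv2.imwrite('pics/side3.png',cv2.resize(c['img'][y0:y1,x0:x1],None,fx=6,fy=6,interpolation=cv2.INTER_CUBIC))
```

```text
tip [ 604.54643766 -186.23781082   95.2850724 ] front [ 594.17191475 -186.24030999   98.94147338] low [ 614.92096057 -186.23531165   91.62867141] [-0.76279289 -0.78913959 -0.14489358]
[0.94313845 0.00131474 0.33239757]Traceback (most recent call last):
  File "<stdin>", line 5, in <module>
  File "h.py", line 31, in measure
    H=outline(blue); foot=fitc(onplane(c,px(H),102),30)
  File "h.py", line 23, in outline
    k=max(cv2.findContours(z,cv2.RETR_EXTERNAL,cv2.CHAIN_APPROX_NONE)[0],key=cv2.contourArea)
ValueError: max() iterable argument is empty
```

The top view is occluded by the arm. The low tip corner is at z=91.6, so I'll raise 2 mm and start the slow push.

Emit:
drive_tool([
  [-1,0.07,0,-0.19,0,0,0],
  [-1,0.44,0,-0.06,0,0,0],
  [-1,0.82,0,0.08,0,0,0],
  [-1,0.91,0,0.11,0,0,0],
  [-1,1.01,0,0.14,0,0,0],
  [-1,1.1,0,0.18,0,0,0],
  [-1,1.2,0,0.21,0,0,0],
  [-1,1.29,0,0.24,0,0,0],
  [-1,1.39,0,0.27,0,0,0],
  [-1,1.48,0,0.31,0,0,0],
  [-1,1.58,0,0.34,0,0,0],
  [-1,1.67,0,0.37,0,0,0],
  [-1,1.76,0,0.41,0,0,0],
  [-1,1.86,0,0.44,0,0,0],
  [-1,1.95,0,0.47,0,0,0],
  [-1,2.05,0,0.51,0,0,0],
  [-1,2.14,0,0.54,0,0,0],
  [-1,2.24,0,0.57,0,0,0],
  [-1,2.33,0,0.61,0,0,0],
  [-1,2.42,0,0.64,0,0,0],
])

```text
clock: 7.02
tool_pos: [582.1, -186.2, 104.8]
ee_rot: [-0.0, 0.986, -0.002, -0.169]
force: [0.6, 0.0, 0.3]
finger_gap: 0.0
grip_force: 0.4
```

Run:
```python
from h import *
o=r.observe(); A=R.from_quat(o['ee_rot'])
print('front',o['tool_pos']+A.apply([11,0,8]),'low',o['tool_pos']+A.apply([-11,0,8]),o['force'],o['clock'])
print(A.inv().apply([-1,0,0]))
c=get_image('side'); x0,y0,x1,y1=225,100,335,200
cv2.imwrite('pics/side3.png',cv2.resize(c['img'][y0:y1,x0:x1],None,fx=6,fy=6,interpolation=cv2.INTER_CUBIC))
```

```text
front [ 569.08293273 -186.23460493  100.88645714] low [ 589.83058859 -186.22810327   93.56971372] [0.58478791 0.02726867 0.26899173] 7.025
[0.94307527 0.00137273 0.33257654]
```

View pics/side3.png

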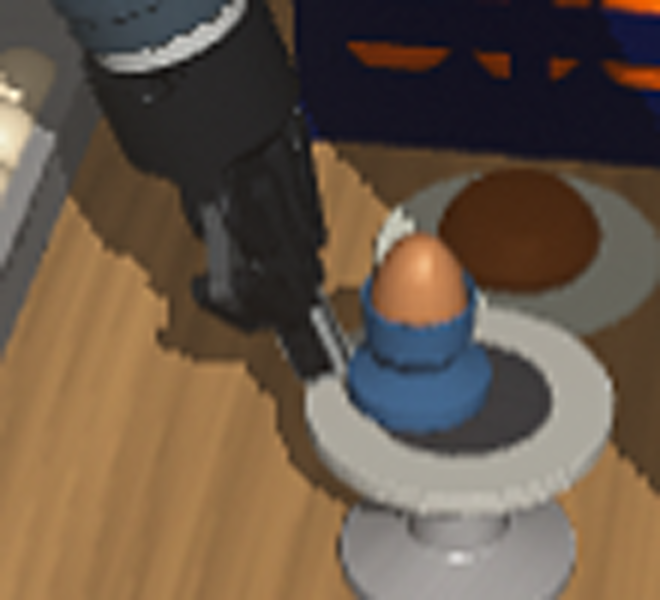

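The cup stands upright and the fingertip touches the foot at crop (350,375). The foot has moved about 24 px (10 mm), as predicted. Now the remaining 16.5 mm, then a hold.

Emit:
drive_tool([
  [-1,0.09,0,0.03,0,0,0],
  [-1,0.19,0,0.07,0,0,0],
  [-1,0.28,0,0.1,0,0,0],
  [-1,0.38,0,0.13,0,0,0],
  [-1,0.47,0,0.17,0,0,0],
  [-1,0.57,0,0.2,0,0,0],
  [-1,0.66,0,0.23,0,0,0],
  [-1,0.75,0,0.27,0,0,0],
  [-1,0.85,0,0.3,0,0,0],
  [-1,0.94,0,0.33,0,0,0],
  [-1,1.04,0,0.37,0,0,0],
  [-1,1.13,0,0.4,0,0,0],
  [-1,1.23,0,0.43,0,0,0],
  [-1,1.32,0,0.47,0,0,0],
  [-1,1.41,0,0.5,0,0,0],
  [-1,1.48,0,0.52,0,0,0],
  [-1,1.48,0,0.52,0,0,0],
])

```text
clock: 9.2
tool_pos: [566.4, -186.3, 104.8]
ee_rot: [-0.0, 0.986, -0.002, -0.169]
force: [-0.0, 0.4, 0.8]
finger_gap: -0.3
grip_force: 0.2
```

Run:
```python
from h import *
o=r.observe(); A=R.from_quat(o['ee_rot'])
print('front',o['tool_pos']+A.apply([11,0,8]),'low',o['tool_pos']+A.apply([-11,0,8]),o['force'],o['clock'])
c=get_image('side'); x0,y0,x1,y1=225,100,335,200
cv2.imwrite('pics/side4.png',cv2.resize(c['img'][y0:y1,x0:x1],None,fx=6,fy=6,interpolation=cv2.INTER_CUBIC))
```

```text
front [ 553.38454114 -186.281107    100.93140644] low [ 574.13184258 -186.27588715   93.61365708] [-0.01320931  0.41273946  0.82963654] 9.2
```

View pics/side4.png

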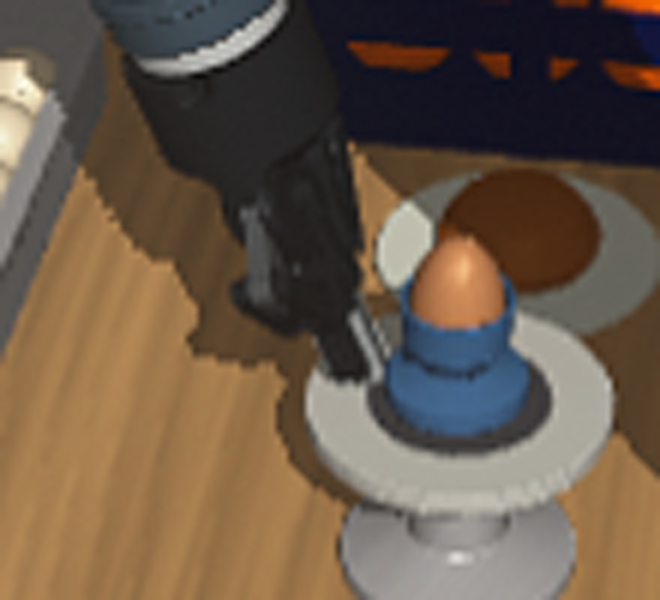

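The foot spans crop x 387–530 inside the dark disc at 368–552, upright and well centred. I'll back straight off, then rise so the top camera can see.

Emit:
drive_tool([
  [-1,-0.1,0,-0.03,0,0,0],
  [-1,-0.3,0,-0.1,0,0,0],
  [-1,-0.8,0,-0.28,0,0,0],
  [-1,-1.6,0,-0.56,0,0,0],
  [-1,-3,0,-1.06,0,0,0],
  [-1,-5,0,-1.8,0,0,0],
  [-1,-6.5,0,-2.3,0,0,0],
  [-1,-6.5,0,-2.3,0,0,0],
  [-1,-5.5,0,-5.5,0,0,0],
  [-1,-4,0,-10,0,0,0],
  [-1,-2.5,0,-14,0,0,0],
  [-1,-1.5,6,-16,0,0,0],
  [-1,-1.5,12,-16,0,0,0],
  [-1,-1.5,18,-16,0,0,0],
  [-1,-1.5,18,-16,0,0,0],
  [-1,-1.5,18,-16,0,0,0],
  [-1,-1.5,18,-16,0,0,0],
])

```text
clock: 11.38
tool_pos: [633.5, -7.1, 250.0]
ee_rot: [0.0, 0.986, -0.002, -0.169]
force: [0.8, 0.2, 0.2]
finger_gap: 0.2
grip_force: 0.0
```

Run:
```python
from h import *
o=r.observe(); print(o['tool_pos'],o['joint_vel'].round(3),o['clock'])
c=get_image('top'); t=c['img'][140:280,60:480]
s=get_image('side')['img'][100:340,180:360]
cv2.imwrite('pics/end.png',np.vstack([cv2.resize(t,(780,260)),np.hstack([cv2.resize(s,(252,336)),np.zeros((336,528,3),np.uint8)])]))
try:
    c,f,s=measure(); print('foot',f,'stand',s,'off',f[0]-s[0])
except Exception as e: print(e)
```

```text
[633.52531868  -7.05742884 250.03507362] [-0.008  0.004  0.002  0.003  0.004  0.002] 11.375
foot (array([ 524.31472584, -185.3866315 ]), np.float64(0.8501687848264993)) stand (array([ 522.33321896, -187.00553121]), np.float64(0.9743400649588029)) off [1.98150688 1.61889971]
```

View pics/end.png

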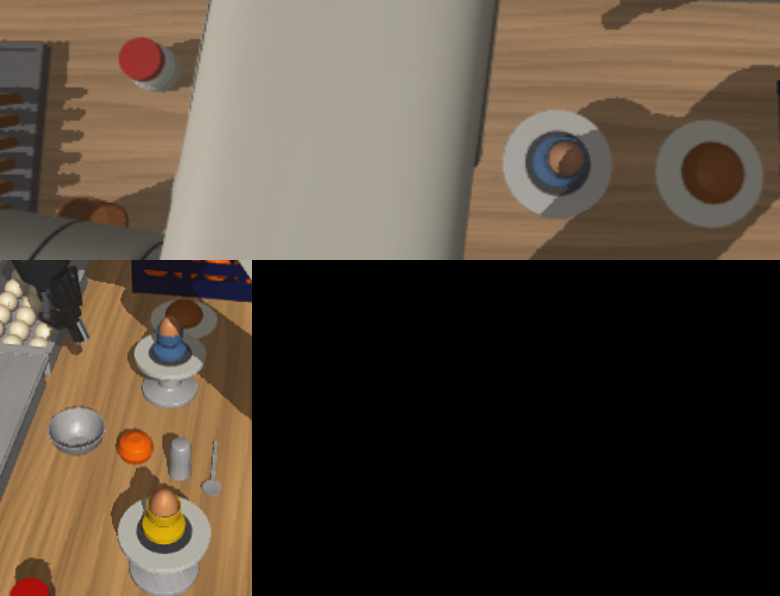

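The end picture shows the blue foot wholly inside the dark disc (top panel, about (557,163)), about 2.6 mm off-centre against a 9 mm margin. The egg is upright, the yellow cup and bystanders are unchanged, and the arm is clear.

```bash
python3 -c "from h import *; print(order.finish_job())"
```

```text
the job is handed in; nothing more can be done
None
```

I nudged the blue egg cup back so its whole foot stands on the dark disc, about 2.6 mm off-centre with 9 mm allowed; the egg stayed upright, the arm is clear, and I handed the job in at about 11.5 s (no verdict was returned).

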